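# Run-test the foyer turntable: spin, shadow, catch and park

### The arm

A 7-joint arm with a two-finger parallel gripper is mounted at the origin on the work surface. World frame = base frame: x ahead of the robot, y to its left, z up, the work surface at z = 0. Lengths are in m, angles in rad, forces in N, time in s.
With the tool pointing down it reaches from about 0.4 to 0.875 m from the base axis. Payload 19.3 kg.
Tool frame: the origin (TCP) lies between the finger pads, 19 mm behind the fingertips; this is the grasp point; z points along the fingers, y is the line along which they close (so a half turn about z gives the same grasp; the last joint's range is limited). The gripper opens to 85 mm and grips with 20 to 120 N. Pads are 22 mm wide; open, the fingers measure 114 mm over their backs; the gripper's body (76 mm by 85 mm) begins 54 mm behind the grasp point. The pads swing forward as they close: fully open they stand 13 mm farther back than shut.
Start: joints at [1.221, 0.521, -0.036, 1.599, 0.021, 1.021, -0.113], TCP at [0.173, -0.601, 0.25] pointing down, gripper open.
Joint ranges: [-2.91, 2.91], [-0.3, 2.13], [-1.5, 1.42], [0.17, 2.43], [-1.26, 4.41], [0.16, 1.93], [-2.52, 2.52]. Speed limits (rad/s): [1.89, 1.89, 2.39, 2.39, 3.01, 3.01, 3.01].

### API

Orientations are given as [roll, pitch, yaw] about the fixed x, y, z axes, in that order (R = Rz(yaw) Ry(pitch) Rx(roll)).
In Python, from workcell import monitor, optics, workorder gives the robot as it stands.
- The arm moves only by the tool apply_moves, never from a script. Its arguments are lists of equal length, an entry for each row: "linear": the shift along the tool's x, y, z each as a share of 0.1 m, from -1 to 1, a list of three; "delta_rot": the turn, a rotation vector about the tool's x, y, z each as a share of 120 degrees, from -1 to 1, a list of three. A call has exactly 5 rows; each row is the pose to reach, as a shift and turn from the pose commanded when the call began, along the tool's axes at that moment; what a row does not reach only later rows make up. A row lasts 1/12 s, in which the tool goes at most 41.7 mm and 7.16 degrees, less where a joint would pass 70% of its speed; a pose out of reach is approached as far as the arm can. A call with a number of a shift or a turn outside -1 to 1 is refused whole. A call with a gripper value outside its range is refused whole. "gripper" is the opening, from -1 (shut) to 1 (fully open), set as the call begins (left out, the last holds). The fingers move at their own pace and stop on an object; "force" is the grip in N (left out, the last holds). Time passes only in rows, so rows that repeat a pose let the fingers close, or fill a call up. It gives the time, the measured TCP pose, the force, the opening and the grip force at its end, in the units of the state.
- monitor.observe(): the state, without advancing time (a new reading comes with each control period).
- optics.grab_frame(name): name is "side" or "top"; returns (picture, depth): 384x512x3 uint8, red, green, blue; 384x512 float32, m along the optical axis (not along the pixel's ray), 0 where there is no reading.
- optics.camera_info(name): a dict with "fx", "fy", "cx", "cy" (pixels), "D" ([k1, k2, p1, p2, k3] as OpenCV has them; the pictures are not rectified), "rvec" (rotation vector, rad) and "tvec" (3), from world to camera coordinates, as OpenCV has them. Camera axes: x right, y down, z forward; pixel columns grow to the right and rows downward; lengths in m; the calibration is good to about 2 mm. A picture is of the moment at which its call begins. camera_info takes no time and is no camera call.
- workorder.job_done(): hands the job in; it is judged then, once.
The state is a dict: "clock": time; "qpos": joint angles; "qd": joint speeds; "joint_efforts": joint torques, N m; "position": TCP position; "tool_rot": TCP orientation; "force": force on the tool from outside, world axes, zero at the start; "moment": the same for the moment, N m; "grip_width": finger opening in m; "finger_force": force on a finger pad.
Only numpy, scipy, OpenCV 4.12 (cv2) and the standard library are available. Lean on these libraries where they do the work, as an engineer would, in place of code of your own. Each camera call takes 0.05 s, during which the arm holds its last target. There are 200 camera calls.

### The job

Check that the foyer turntable runs freely: by its brass knob, send it round at about one turn every five seconds, let go, and as it coasts keep the gripper centred on the knob (fingers open around it or hovering closely above it, never more than 3 cm off to the side) for at least five seconds without touching the turntable. Then catch the knob, bring it round until it lines up with the brass tab on the foot, and leave everything released and at rest. The canister must ride along untouched, standing where it is on the platter, and the sunglasses, pebble sculpture and key hook are to be left alone.

Things in the scene. Friction and masses are not known exactly. Their poses are not given: they have to be found in the camera images.
- turntable: Fixed foot of the turntable with all it carries; a dark steel disc 180 mm across. Origin on the worktop, on the vertical turning axis. On its own -x side a brass tab, 26 mm wide, sticks out from under the platter to 180 mm from the axis, its end turned up to 31 mm high and 10 mm thick: it marks the park direction.
- platter_center (a point): Centre of the platter's top face, on the turning axis, 40 mm above the worktop. The platter is a round dark wooden disc 280 mm across and 18 mm thick, carried by the foot, free to turn without end either way, with the brass knob standing on it.
- platter (a joint): Angle of the platter, rad, counter-clockwise from above positive, no stops; 0 or any whole turn: knob lined up with the tab. Platter about 1.8 kg (true 0.6 to 1.5 times that), moment of inertia with the canister nominally 0.020 kg m2; bearing drag 0.002 N m s/rad plus dry friction 0.0012 N m: let go at 1.3 rad/s it coasts for some 12 s.
- knob_top (a point): Centre of the top of the brass knob, an upright cylinder 30 mm in diameter, 60 mm tall, black dot on top, on the platter 100 mm from the axis; top 100 mm above the worktop. It rides round with the platter and spins freely on its own pin, so a gripper can hold it without turning. Following means: tool centre within 30 mm of this point horizontally, 50 mm below to 60 mm above it.
- park (a point): Fixed point where the knob's top centre is when the knob lines up with the brass tab: 100 mm from the turning axis in the tab's direction, 100 mm above the worktop.
- canister: Clear acrylic canister with white clip-on lid and two brass clips, 84 mm in diameter (lid 90, over the clips 96), 88 mm tall, about 0.35 kg, loose, standing on the platter about 60 mm from the turning axis, roughly across the platter from the knob; origin at the centre of its underside.
- sunglasses_a: Orange plastic sunglasses, 140 mm wide, 145 mm deep, 46 mm tall, standing on the worktop; leave alone. Origin under the bridge, arms point to its +x.
- sunglasses_b: Black plastic sunglasses of the same size; leave alone. Origin under the bridge, arms point to its +x.
- pebbles: Ceramic sculpture of three stacked pebbles, 110 mm wide, 87 mm tall; leave alone. Origin at the centre of its underside.
- key_hook: Brass-toned steel key hook on a stand, about 180 mm tall; leave alone. Origin at the centre of its underside.
Things that resemble listed ones, but are neither listed nor needed, are in the scene too. Leave any orange or red look-alike of the canister alone.

How it is judged:
On the way, in this order (a step that is already met when the one before it is completed fails the run):
1. the fingers have set the platter turning at 0.9 rad/s or more, either way ((velocity of joint platter above 0.9 rad/s or velocity of joint platter below -0.9 rad/s) and contact force between the fingers and turntable above 0.05 N), for 0.03 s.
2. the platter coasts untouched, still turning faster than 0.1 rad/s, with the tool centre within 30 mm of the knob horizontally and 50 mm below to 60 mm above its top, for 5 s on end (horizontal distance between the grasp point and knob_top below 0.03 m and z of the grasp point in the frame of park between -0.05 and 0.06 m and contact force between each of the arm, the fingers and turntable below 0.1 N and (velocity of joint platter above 0.1 rad/s or velocity of joint platter below -0.1 rad/s)), for 5 s.
3. the knob is caught: the fingers hold it (contact force between the fingers and turntable above 1 N and horizontal distance between the grasp point and knob_top below 0.03 m), for 0.1 s.
At the end, for the whole second after the job is handed in: The knob's centre is within 20 mm of its park point in line with the brass tab, the platter is at rest (under 0.05 rad/s), the canister stands upright on the platter, its centre within 85 mm of the turning axis, and nothing is held (horizontal distance between knob_top and park below 0.02 m and velocity of joint platter between -0.05 and 0.05 rad/s and angle between canister's own z axis and vertical below 0.1 rad and horizontal distance between canister and turntable below 0.085 m and linear speed of canister below 0.03 m/s); the robot touches nothing.
It fails at once if the platter is flung round faster than 2.2 rad/s (velocity of joint platter above 2.2 rad/s or velocity of joint platter below -2.2 rad/s).
It fails at once if the canister tips or slides outwards on the platter (angle between canister's own z axis and vertical above 0.25 rad or horizontal distance between canister and turntable above 0.09 m).
It fails at once if the robot touches the canister (contact force between any of the arm, the fingers and canister above 1 N).
It fails at once if a bystander is moved (distance of any of sunglasses_a, sunglasses_b, pebbles, key_hook from where it was at the start of the episode above 0.02 m).
It also fails if it takes over 72 s, if anything falls off the work surface, if the arm or the gripper's body presses on something with over 40 N, if the wrist force passes 120 N, or if a joint passes its speed limit or range.

## Working session

There is one attempt and no reset: what is moved stays moved. The work goes in short steps, Python scripts to look and compute and a tool call to move; the robot and the scene stay as the last step left them, time stands still between calls to the robot, and variables do not carry over. Pictures are saved under pics/ and viewed, at most 10 in all, crops included, and the job is handed in when it is done.

Besides the shell and the picture viewer there is one more tool, called after ">>>" by a JSON object that holds its "api" and its "payload", one argument or row to a line. apply_moves: Moves the arm, as the interface text tells. Its arguments: {"type":"object","properties":{"linear":{"type":"array"},"delta_rot":{"type":"array"},"gripper":{"type":"number"},"force":{"type":"number"}},"required":["linear","delta_rot"]}

```bash
mkdir -p pics
python3 - <<'E'
from workcell import monitor, optics
import cv2,numpy as np
s=monitor.observe();print(s)
for n in("top","side"):
    p,d=optics.grab_frame(n);cv2.imwrite(f"pics/{n}0.png",cv2.cvtColor(p,cv2.COLOR_RGB2BGR));np.save(f"{n}0.npy",d)
    print(n,optics.camera_info(n))
E
```

```text
{'clock': 0.0, 'qpos': array([ 1.22078911,  0.52203077, -0.03633154,  1.59999983,  0.02119961,
        1.02108482, -0.11274824]), 'qd': array([ 0.00024994, -0.00171187, -0.00048391,  0.00034732,  0.00172333,
        0.00024669,  0.00024557]), 'joint_efforts': array([ 1.02640694e-03, -9.27103329e+01,  1.98087864e+00, -3.69942105e+01,
        1.80199445e-02,  7.98843219e-03, -1.12868117e-04]), 'position': array([ 0.17248913, -0.6004023 ,  0.24941815]), 'tool_rot': array([-3.14045755e+00,  7.81988440e-05,  2.79852284e-01]), 'force': array([ 0.30852126, -0.8156841 , -0.29567543]), 'moment': array([-0.00823971,  0.01782499, -0.06194854]), 'finger_force': 0.0, 'grip_width': 0.08538217856298698}
top {'fx': 389.81809296910114, 'fy': 389.81809296910114, 'cx': 256.06337651261015, 'cy': 190.0218718491844, 'D': array([-0.13209876,  0.        ,  0.        ,  0.        ,  0.        ]), 'rvec': array([ 2.15978562, -2.12310586,  0.18542238]), 'tvec': array([-0.0556682 ,  0.58809679,  1.17251495])}
side {'fx': 369.9229156236275, 'fy': 369.9229156236275, 'cx': 259.0119625878069, 'cy': 189.77659550599637, 'D': array([-0.01897995,  0.        ,  0.        ,  0.        ,  0.        ]), 'rvec': array([ 0.85289167, -2.64920004,  0.971645  ]), 'tvec': array([0.47182242, 0.34017082, 0.8822934 ])}
```

View pics/top0.png

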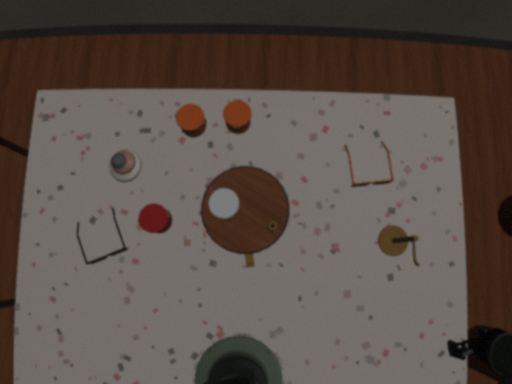

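View pics/side0.png

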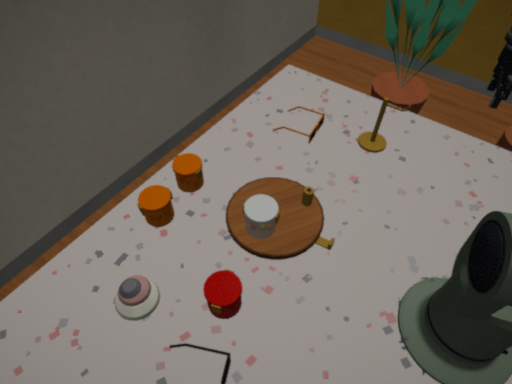

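Top view: the platter is centred near (245,210), knob with dot at (272,226), tab at (250,260). The white-lidded canister at (224,203) is the only one on the platter; the orange cans at (190,118) and (237,113) and the red one at (154,218) are look-alikes. The side view agrees: knob (308,196), tab (325,243), canister (262,215).

```bash
cat > h.py <<'E'
import cv2,numpy as np
from scipy.optimize import least_squares
from workcell import monitor, optics
def ray(n,uv,z):
    c=optics.camera_info(n);K=np.array([[c['fx'],0,c['cx']],[0,c['fy'],c['cy']],[0,0,1]])
    R=cv2.Rodrigues(c['rvec'])[0];C=-R.T@c['tvec']
    p=cv2.undistortPoints(np.array(uv,float).reshape(-1,1,2),K,c['D'])[:,0]
    d=np.c_[p,np.ones(len(p))]@R
    return (C+d*((z-C[2])/d[:,2])[:,None])[:,:2]
def brass(p,hsvlo=(18,110,40),hsvhi=(32,255,255)):
    return cv2.inRange(cv2.cvtColor(p,cv2.COLOR_RGB2HSV),hsvlo,hsvhi)
E
python3 - <<'E'
from h import *
b=cv2.imread("pics/top0.png");p=b[:,:,::-1].copy()
hsv=cv2.cvtColor(p,cv2.COLOR_RGB2HSV)
for q in [(245,235),(270,190),(272,222),(250,260),(224,203),(300,260)]: print(q,hsv[q[1],q[0]])
crop=cv2.resize(b[150:280,180:310],None,fx=4.5,fy=4.5,interpolation=cv2.INTER_CUBIC)
cv2.imwrite("pics/crop0.png",np.clip(crop*1.8,0,255).astype(np.uint8))
m=cv2.inRange(hsv,(0,90,20),(17,255,255)); m[:150]=0;m[290:]=0;m[:,:190]=0;m[:,310:]=0
c=max(cv2.findContours(m,0,1)[0],key=cv2.contourArea);c=cv2.convexHull(c)[:,0]
w=ray("top",c,.040)
f=least_squares(lambda a:np.hypot(*(w-a[:2]).T)-a[2],[.6,0,.14],loss="soft_l1",f_scale=.002)
print("platter",f.x,np.sqrt(f.fun.var()))
E
```

```text
(245, 235) [ 11 152  72]
(270, 190) [ 10 154  71]
(272, 222) [ 17 162  74]
(250, 260) [ 18 148  86]
(224, 203) [ 60   4 123]
(300, 260) [ 17  20 115]
platter [ 0.52902771 -0.01120223  0.13562317] 0.011138312143315171
```

View pics/crop0.png

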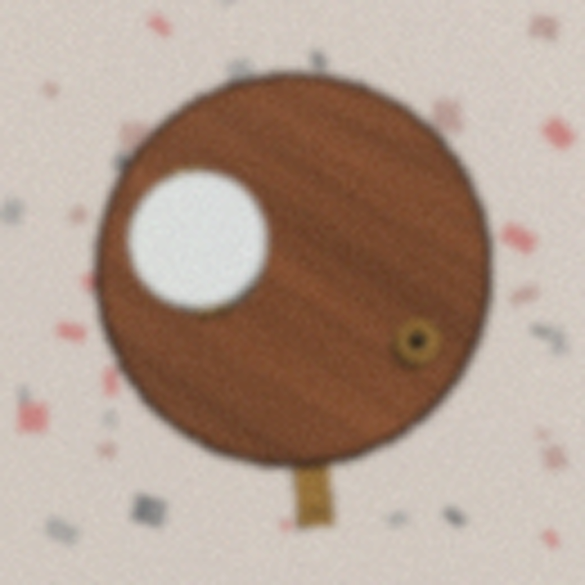

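The crop shows the dotted knob at (417,341), platter edges x 98–490 and y 72–466, tab outer end at (315,522), and white lid centred at (198,240).

Run:
```python
from h import *
f=lambda x,y,z:ray("top",[(180+(x+.5)/4.5-.5,150+(y+.5)/4.5-.5)],z)[0]
edge=np.array([f(98,268,.04),f(490,268,.04),f(294,72,.04),f(294,466,.04)]);print(edge)
r=least_squares(lambda a:np.hypot(*(edge-a[:2]).T)-a[2],[.6,0,.14]);print("c",r.x,r.fun)
c=r.x[:2];k=f(417,341,.1);t=f(315,520,.031);t2=f(311,470,.02);cn=f(198,240,.128)
for n,q in zip(("knob","tab","tabroot","can"),(k,t,t2,cn)):print(n,q,np.hypot(*(q-c)),np.arctan2(*(q-c)[::-1]))
# side check
b=cv2.imread("pics/side0.png");print("knob side",ray("side",[(308.5,189)],.1))
```

```text
[[ 0.52646211  0.12454262]
 [ 0.53134218 -0.14830257]
 [ 0.66845787 -0.00896474]
 [ 0.39257372 -0.01459655]]
c [ 0.53052625 -0.01185056  0.13721246] [-0.00075874 -0.00075801  0.00074935  0.0007674 ]
knob [ 0.47534004 -0.09478602] 0.09961831044560227 -2.1579294512709
tab [ 0.35591462 -0.02959647] 0.17551107488950593 -3.040309660649131
tabroot [ 0.39002773 -0.02614636] 0.14122394755151094 -3.0401911021357897
can [0.53609286 0.04889419] 0.06099927622345072 1.4794122123445488
knob side [[ 0.48094807 -0.09829194]]
```

>>> {"api": "apply_moves", "payload": {
  "linear": [
    [0.17,-0.16,0],
    [0.34,-0.32,0],
    [0.51,-0.48,0],
    [0.68,-0.64,0],
    [0.85,-0.8,0]
  ],
  "delta_rot": [
    [0,0,0.03],
    [0,0,0.06],
    [0,0,0.09],
    [0,0,0.12],
    [0,0,0.1337]
  ],
  "gripper": 1,
  "force": 20
}}

```text
clock: 0.52
position: [0.2325, -0.4992, 0.2497]
tool_rot: [-3.141, 0.0, -0.004]
force: [1.1, 0.4, -0.6]
grip_width: 0.0854
finger_force: 0.0
```

>>> {"api": "apply_moves", "payload": {
  "linear": [
    [0.12,-0.2,0],
    [0.24,-0.4,0],
    [0.36,-0.6,0],
    [0.48,-0.8,0],
    [0.6,-1,0]
  ],
  "delta_rot": [
    [0,0,0],
    [0,0,0],
    [0,0,0],
    [0,0,0],
    [0,0,0]
  ]
}}

```text
clock: 0.93
position: [0.2925, -0.3992, 0.2498]
tool_rot: [-3.141, 0.0, -0.0]
force: [1.1, -0.5, 0.0]
grip_width: 0.0854
finger_force: 0.0
```

>>> {"api": "apply_moves", "payload": {
  "linear": [
    [0.12,-0.2,0],
    [0.24,-0.4,0],
    [0.36,-0.6,0],
    [0.48,-0.8,0],
    [0.6,-1,0]
  ],
  "delta_rot": [
    [0,0,0],
    [0,0,0],
    [0,0,0],
    [0,0,0],
    [0,0,0]
  ]
}}

```text
clock: 1.35
position: [0.3526, -0.2993, 0.2499]
tool_rot: [-3.141, 0.0, -0.0]
force: [1.1, -0.0, 0.1]
grip_width: 0.0854
finger_force: 0.0
```

>>> {"api": "apply_moves", "payload": {
  "linear": [
    [0.12,-0.2,0],
    [0.24,-0.4,0],
    [0.36,-0.6,0],
    [0.48,-0.8,0],
    [0.6,-1,0]
  ],
  "delta_rot": [
    [0,0,0],
    [0,0,0],
    [0,0,0],
    [0,0,0],
    [0,0,0]
  ]
}}

```text
clock: 1.77
position: [0.4126, -0.1993, 0.2499]
tool_rot: [-3.142, 0.0, -0.0]
force: [0.3, -0.8, 0.2]
grip_width: 0.0855
finger_force: 0.0
```

>>> {"api": "apply_moves", "payload": {
  "linear": [
    [0.15,-0.2,0],
    [0.3,-0.4,0],
    [0.45,-0.6,0],
    [0.6,-0.8,0.1],
    [0.63,-1,0.3]
  ],
  "delta_rot": [
    [0,0,0],
    [0,0,0],
    [0,0,0],
    [0,0,0],
    [0,0,0]
  ]
}}

```text
clock: 2.18
position: [0.478, -0.0992, 0.221]
tool_rot: [3.141, -0.004, 0.0]
force: [-0.1, -0.5, -0.7]
grip_width: 0.0852
finger_force: 0.0
```

>>> {"api": "apply_moves", "payload": {
  "linear": [
    [0,-0.04,0.2],
    [0,-0.04,0.4],
    [0,-0.04,0.6],
    [0,-0.04,0.7],
    [0,-0.04,0.75]
  ],
  "delta_rot": [
    [0,0,0],
    [0,0,0],
    [0,0,0],
    [0,0,0],
    [0,0,0]
  ]
}}

```text
clock: 2.6
position: [0.4747, -0.0963, 0.1437]
tool_rot: [-3.141, 0.002, -0.0]
force: [-0.6, -0.2, -0.3]
grip_width: 0.0856
finger_force: 0.0
```

Run:
```python
from h import *
s=monitor.observe();print(s['position'],s['qpos'])
a,_=optics.grab_frame("top");b,_=optics.grab_frame("side")
o=np.hstack([cv2.resize(a[150:280,180:310],(400,400)),cv2.resize(b[130:260,220:350],(400,400))])
cv2.imwrite("pics/pre.png",np.clip(o[:,:,::-1]*1.6,0,255).astype(np.uint8))
```

```text
[ 0.47465205 -0.09630516  0.143695  ] [ 0.22041978  0.46486612 -0.18410159  2.04978136  0.13740605  0.64044449
 -1.62611594]
```

View pics/pre.png

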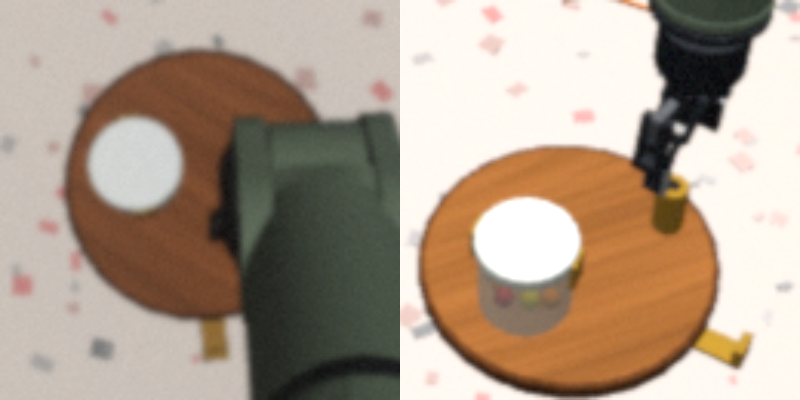

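The gripper hovers over the knob with a finger on either side; canister and tab clear. I'll go down and grip.

>>> {"api": "apply_moves", "payload": {
  "linear": [
    [0,0,0.15],
    [0,0,0.3],
    [0,0,0.45],
    [0,0,0.58],
    [0,0,0.58]
  ],
  "delta_rot": [
    [0,0,0],
    [0,0,0],
    [0,0,0],
    [0,0,0],
    [0,0,0]
  ]
}}

```text
clock: 3.12
position: [0.475, -0.0964, 0.0862]
tool_rot: [-3.141, 0.001, -0.0]
force: [-1.0, -0.2, -0.1]
grip_width: 0.0855
finger_force: 0.0
```

>>> {"api": "apply_moves", "payload": {
  "linear": [
    [0,0,0],
    [0,0,0],
    [0,0,0],
    [0,0,0],
    [0,0,0]
  ],
  "delta_rot": [
    [0,0,0],
    [0,0,0],
    [0,0,0],
    [0,0,0],
    [0,0,0]
  ],
  "gripper": -1,
  "force": 20
}}

```text
clock: 3.53
position: [0.4763, -0.096, 0.0879]
tool_rot: [-3.141, -0.002, -0.0]
force: [-5.8, -0.9, 4.7]
grip_width: 0.0289
finger_force: 22.1
```

>>> {"api": "apply_moves", "payload": {
  "linear": [
    [0,0,0],
    [0,0,0],
    [0,0,0],
    [0,0,0],
    [0,0,0]
  ],
  "delta_rot": [
    [0,0,0],
    [0,0,0],
    [0,0,0],
    [0,0,0],
    [0,0,0]
  ]
}}

```text
clock: 3.95
position: [0.4762, -0.0961, 0.0878]
tool_rot: [-3.141, -0.002, 0.0]
force: [0.9, 2.4, 7.6]
grip_width: 0.0293
finger_force: 22.4
```

```bash
cat >> h.py <<'E'
import json
C=np.array([.5305,-.012]);PARK=-3.04;LID=3.637  # lid angle minus knob angle
DT=1/12
def plan(theta,z,cmd,R=.1):
    """theta,z: arrays per row (5 per call) -> print rows, return final cmd (world xyz)"""
    cmd=np.array(cmd,float)
    for i in range(0,len(theta),5):
        rows=[]
        for t,h in zip(theta[i:i+5],z[i:i+5]):
            d=np.r_[C+R*np.array([np.cos(t),np.sin(t)]),h]-cmd
            rows.append([round(float(v),2)+0. for v in d*[10,-10,-10]])
        print(rows); cmd=cmd+np.array(rows[-1])*[.1,-.1,-.1]
    print("cmd",cmd.round(4)); return cmd
def lidangle(n,guess,span=.7):
    """platter (knob) angle from white lid; score by circle/ring contrast"""
    t0=monitor.observe()['clock'];p,_=optics.grab_frame(n)
    hsv=cv2.cvtColor(p,cv2.COLOR_RGB2HSV).astype(float)
    w=((hsv[...,1]<16)&(hsv[...,2]>105)).astype(np.float32)
    c=optics.camera_info(n);K=np.array([[c['fx'],0,c['cx']],[0,c['fy'],c['cy']],[0,0,1]])
    def prof(th,r):
        a=np.linspace(0,2*np.pi,48,endpoint=False)
        P=np.array([[C[0]+.061*np.cos(th+LID)+q*np.cos(b),C[1]+.061*np.sin(th+LID)+q*np.sin(b),.128] for q in r for b in a])
        uv=cv2.projectPoints(P,c['rvec'],c['tvec'],K,c['D'])[0][:,0].astype(np.float32)
        return cv2.remap(w,uv[:,:1],uv[:,1:],cv2.INTER_LINEAR).mean()
    g=guess+np.linspace(-span,span,141)
    s=np.array([prof(t,[.01,.02,.03,.036,.041])-prof(t,[.05,.055]) for t in g])
    top=s>s.max()-.08
    return t0,float((g[top]*s[top]).sum()/s[top].sum()),float(s.max())
E
python3 - <<'E'
from h import *
for n in("top","side"):print(lidangle(n,-2.152))
t=np.arange(1,21)*DT
th=-2.152+np.where(t<1.25,.5*t*t,.78125+1.25*(t-1.25))
plan(th,np.full(20,.0875),[.475,-.0963,.0862])
E
```

```text
(3.95, -2.1269053390311172, 0.9716593623161316)
(4.0, -2.1619848585308747, 0.9637491703033447)
[[0.01, -0.01, -0.01], [0.02, 0.0, -0.01], [0.03, 0.01, -0.01], [0.05, 0.02, -0.01], [0.08, 0.04, -0.01]]
[[0.03, 0.01, 0.0], [0.08, 0.03, 0.0], [0.12, 0.05, 0.0], [0.18, 0.07, 0.0], [0.24, 0.09, 0.0]]
[[0.07, 0.01, 0.0], [0.15, 0.02, 0.0], [0.24, 0.03, 0.0], [0.33, 0.02, 0.0], [0.43, 0.01, 0.0]]
[[0.1, -0.03, 0.0], [0.2, -0.07, 0.0], [0.3, -0.11, 0.0], [0.38, -0.17, 0.0], [0.47, -0.23, 0.0]]
cmd [ 0.597  -0.0873  0.0872]
```

>>> {"api": "apply_moves", "payload": {
  "linear": [
    [0.01,-0.01,-0.01],
    [0.02,0.0,-0.01],
    [0.03,0.01,-0.01],
    [0.05,0.02,-0.01],
    [0.08,0.04,-0.01]
  ],
  "delta_rot": [
    [0,0,0],
    [0,0,0],
    [0,0,0],
    [0,0,0],
    [0,0,0]
  ]
}}

```text
clock: 4.47
position: [0.4835, -0.1003, 0.088]
tool_rot: [-3.141, -0.0, -0.0]
force: [1.5, 2.6, -6.5]
grip_width: 0.0294
finger_force: 22.5
```

>>> {"api": "apply_moves", "payload": {
  "linear": [
    [0.03,0.01,0.0],
    [0.08,0.03,0.0],
    [0.12,0.05,0.0],
    [0.18,0.07,0.0],
    [0.24,0.09,0.0]
  ],
  "delta_rot": [
    [0,0,0],
    [0,0,0],
    [0,0,0],
    [0,0,0],
    [0,0,0]
  ]
}}

```text
clock: 4.88
position: [0.5082, -0.109, 0.088]
tool_rot: [-3.141, -0.001, 0.0]
force: [2.0, 7.6, -6.1]
grip_width: 0.0295
finger_force: 22.6
```

>>> {"api": "apply_moves", "payload": {
  "linear": [
    [0.07,0.01,0.0],
    [0.15,0.02,0.0],
    [0.24,0.03,0.0],
    [0.33,0.02,0.0],
    [0.43,0.01,0.0]
  ],
  "delta_rot": [
    [0,0,0],
    [0,0,0],
    [0,0,0],
    [0,0,0],
    [0,0,0]
  ]
}}

```text
clock: 5.3
position: [0.551, -0.1089, 0.088]
tool_rot: [-3.14, 0.001, 0.001]
force: [-3.3, 15.8, 1.5]
grip_width: 0.0293
finger_force: 23.3
```

```bash
sed -i 's/C=np.array(\[.5305,-.012\])/C=np.array([.5305,-.011])/' h.py
python3 - <<'E'
from h import *
t=np.arange(1,16)*DT
th=-2.152+.78125+1.25*t-np.where(t>.5,.09*(t-.5)**2,0)
z=np.r_[np.full(10,.0875),[.0875,.1,.113,.126,.137]]
plan(th,z,[.55,-.1103,.0872]);print(th[-1])
E
```

```text
[[0.1, -0.04, 0.0], [0.2, -0.08, 0.0], [0.3, -0.12, 0.0], [0.38, -0.18, 0.0], [0.47, -0.24, 0.0]]
[[0.07, -0.07, 0.0], [0.14, -0.15, 0.0], [0.19, -0.24, 0.0], [0.24, -0.33, 0.0], [0.28, -0.42, 0.0]]
[[0.03, -0.09, 0.0], [0.04, -0.19, -0.13], [0.05, -0.29, -0.26], [0.05, -0.38, -0.39], [0.05, -0.47, -0.5]]
cmd [0.63   0.0027 0.1372]
0.14112499999999986
```

>>> {"api": "apply_moves", "payload": {
  "linear": [
    [0.1,-0.04,0.0],
    [0.2,-0.08,0.0],
    [0.3,-0.12,0.0],
    [0.38,-0.18,0.0],
    [0.47,-0.24,0.0]
  ],
  "delta_rot": [
    [0,0,0],
    [0,0,0],
    [0,0,0],
    [0,0,0],
    [0,0,0]
  ]
}}

```text
clock: 5.72
position: [0.5971, -0.0848, 0.0879]
tool_rot: [-3.14, 0.003, 0.0]
force: [-14.1, 16.7, 10.3]
grip_width: 0.0291
finger_force: 24.1
```

>>> {"api": "apply_moves", "payload": {
  "linear": [
    [0.07,-0.07,0.0],
    [0.14,-0.15,0.0],
    [0.19,-0.24,0.0],
    [0.24,-0.33,0.0],
    [0.28,-0.42,0.0]
  ],
  "delta_rot": [
    [0,0,0],
    [0,0,0],
    [0,0,0],
    [0,0,0],
    [0,0,0]
  ],
  "gripper": 1
}}

```text
clock: 6.13
position: [0.6259, -0.0437, 0.088]
tool_rot: [3.141, -0.0, -0.0]
force: [0.1, 0.1, -0.1]
grip_width: 0.0851
finger_force: 0.0
```

>>> {"api": "apply_moves", "payload": {
  "linear": [
    [0.03,-0.09,0.0],
    [0.04,-0.19,-0.13],
    [0.05,-0.29,-0.26],
    [0.05,-0.38,-0.39],
    [0.05,-0.47,-0.5]
  ],
  "delta_rot": [
    [0,0,0],
    [0,0,0],
    [0,0,0],
    [0,0,0],
    [0,0,0]
  ]
}}

```text
clock: 6.55
position: [0.6307, 0.0036, 0.1404]
tool_rot: [-3.141, -0.002, -0.0]
force: [0.0, -0.8, 0.3]
grip_width: 0.0855
finger_force: 0.0
```

Run:
```python
from h import *
print(lidangle("side",.14))
```

```text
(6.55, -0.11517440002538377, 0.9789672493934631)
```

Run:
```python
from h import *
f=optics.grab_frame
G=lambda n:(lambda t,p:(t,p))(monitor.observe()['clock'],f(n)[0])
store=[]
o=optics.grab_frame
def rec(n):
    r=o(n);store.append(r[0]);return r
optics.grab_frame=rec
print(lidangle("side",-.05));print(lidangle("top",-.0))
b,a=store
I=np.hstack([cv2.resize(a[150:280,180:310],(400,400)),cv2.resize(b[130:260,220:350],(400,400))])
cv2.imwrite("pics/c1.png",np.clip(I[:,:,::-1]*1.6,0,255).astype(np.uint8))
```

```text
(6.6, -0.0699804221543284, 0.9708048701286316)
(6.65, nan, 0.0)h.py:39: RuntimeWarning: invalid value encountered in scalar divide
  return t0,float((g[top]*s[top]).sum()/s[top].sum()),float(s.max())
```

View pics/c1.png

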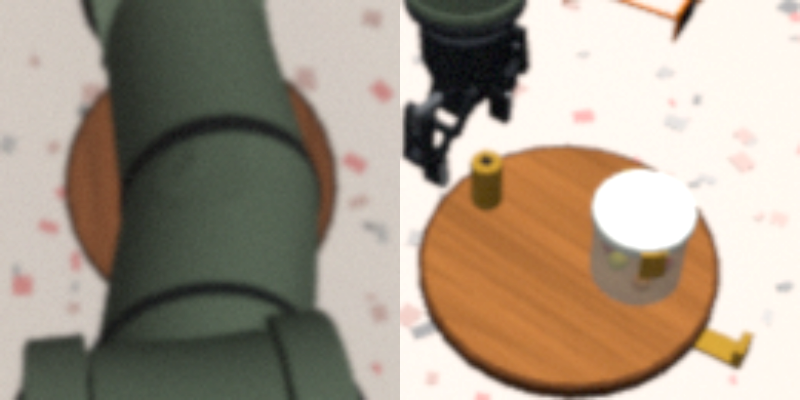

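Run:
```python
from h import *
k=ray("side",[(220+487.5*.325-130-.5,130+160.5*.325-.5)],.1)[0];print(k,np.hypot(*(k-C)),np.arctan2(*(k-C)[::-1]))
t=np.arange(1,6)*DT
plan(.03+.88*t-.075*t*t,np.full(5,.137),[.63,.0027,.1372])
```

```text
[ 0.63351655 -0.02050607] 0.10345421964532266 -0.0920165005792377
[[0.0, 0.03, 0.0], [-0.01, -0.04, 0.0], [-0.02, -0.11, 0.0], [-0.04, -0.17, 0.0], [-0.07, -0.24, 0.0]]
cmd [0.623  0.0267 0.1372]
```

>>> {"api": "apply_moves", "payload": {
  "linear": [
    [0.0,0.03,0.0],
    [-0.01,-0.04,0.0],
    [-0.02,-0.11,0.0],
    [-0.04,-0.17,0.0],
    [-0.07,-0.24,0.0]
  ],
  "delta_rot": [
    [0,0,0],
    [0,0,0],
    [0,0,0],
    [0,0,0],
    [0,0,0]
  ]
}}

```text
clock: 7.12
position: [0.623, 0.0273, 0.1376]
tool_rot: [-3.141, 0.001, -0.0]
force: [-0.1, 0.5, 0.1]
grip_width: 0.0854
finger_force: 0.0
```

Run:
```python
from h import *
print(lidangle("side",.38))
```

```text
(7.1167, 0.32482908362550633, 0.950671374797821)
```

Coasting slower than wanted (about 0.75 rad/s, light platter). I'll catch it, take it round again and release faster.

Run:
```python
from h import *
t=np.arange(1,11)*DT
th=.36+.69*t-.1*t*t
plan(th,np.r_[.132,.12,.108,.096,.0875,np.full(5,.0875)],[.623,.0267,.1372]);print(th[-1],.69-.2*t[-1])
```

```text
[[-0.01, -0.03, 0.05], [-0.03, -0.08, 0.17], [-0.06, -0.13, 0.29], [-0.09, -0.17, 0.41], [-0.12, -0.21, 0.5]]
[[-0.03, -0.04, 0.0], [-0.06, -0.08, 0.0], [-0.09, -0.11, 0.0], [-0.12, -0.14, 0.0], [-0.16, -0.17, 0.0]]
cmd [0.595  0.0647 0.0872]
0.8655555555555555 0.5233333333333333
```

>>> {"api": "apply_moves", "payload": {
  "linear": [
    [-0.01,-0.03,0.05],
    [-0.03,-0.08,0.17],
    [-0.06,-0.13,0.29],
    [-0.09,-0.17,0.41],
    [-0.12,-0.21,0.5]
  ],
  "delta_rot": [
    [0,0,0],
    [0,0,0],
    [0,0,0],
    [0,0,0],
    [0,0,0]
  ]
}}

```text
clock: 7.58
position: [0.6108, 0.0477, 0.0867]
tool_rot: [3.141, 0.001, -0.0]
force: [-0.2, 0.4, -0.7]
grip_width: 0.0857
finger_force: 0.0
```

>>> {"api": "apply_moves", "payload": {
  "linear": [
    [-0.03,-0.04,0.0],
    [-0.06,-0.08,0.0],
    [-0.09,-0.11,0.0],
    [-0.12,-0.14,0.0],
    [-0.16,-0.17,0.0]
  ],
  "delta_rot": [
    [0,0,0],
    [0,0,0],
    [0,0,0],
    [0,0,0],
    [0,0,0]
  ],
  "gripper": -1,
  "force": 20
}}

```text
clock: 8.0
position: [0.5957, 0.0648, 0.0889]
tool_rot: [-3.141, -0.002, -0.001]
force: [8.6, -1.9, 4.3]
grip_width: 0.0292
finger_force: 20.9
```

Run:
```python
from h import *
print(lidangle("side",.86))
t=np.arange(1,41)*DT
# from rest-ish: ramp to 1.4
v=np.minimum(.3+.9*t,1.4);th=.8656+np.cumsum(v)*DT
i=np.argmax(th>4.3);print(i,th[:35:5])
plan(th[:30],np.full(30,.0875),[.595,.0647,.0872])
```

```text
(8.0, 0.9149127315526345, 0.9689046144485474)
34 [0.89685    1.14685    1.5531     2.10518333 2.68851667 3.27185
 3.85518333]
[[-0.02, -0.02, 0.0], [-0.05, -0.05, 0.0], [-0.09, -0.07, 0.0], [-0.13, -0.1, 0.0], [-0.18, -0.13, 0.0]]
[[-0.05, -0.02, 0.0], [-0.12, -0.05, 0.0], [-0.19, -0.07, 0.0], [-0.27, -0.09, 0.0], [-0.35, -0.11, 0.0]]
[[-0.1, 0.0, 0.0], [-0.2, 0.0, 0.0], [-0.3, 0.01, 0.0], [-0.41, 0.04, 0.0], [-0.52, 0.08, 0.0]]
[[-0.1, 0.06, 0.0], [-0.2, 0.12, 0.0], [-0.29, 0.2, 0.0], [-0.37, 0.28, 0.0], [-0.44, 0.38, 0.0]]
[[-0.05, 0.1, 0.0], [-0.1, 0.21, 0.0], [-0.13, 0.32, 0.0], [-0.15, 0.43, 0.0], [-0.15, 0.55, 0.0]]
[[0.0, 0.12, 0.0], [0.03, 0.23, 0.0], [0.06, 0.34, 0.0], [0.11, 0.45, 0.0], [0.17, 0.55, 0.0]]
cmd [ 0.448  -0.0673  0.0872]
```

>>> {"api": "apply_moves", "payload": {
  "linear": [
    [-0.02,-0.02,0.0],
    [-0.05,-0.05,0.0],
    [-0.09,-0.07,0.0],
    [-0.13,-0.1,0.0],
    [-0.18,-0.13,0.0]
  ],
  "delta_rot": [
    [0,0,0],
    [0,0,0],
    [0,0,0],
    [0,0,0],
    [0,0,0]
  ]
}}

```text
clock: 8.47
position: [0.5776, 0.0773, 0.0888]
tool_rot: [3.141, -0.001, -0.001]
force: [-1.7, -3.9, 9.6]
grip_width: 0.0296
finger_force: 21.5
```

>>> {"api": "apply_moves", "payload": {
  "linear": [
    [-0.05,-0.02,0.0],
    [-0.12,-0.05,0.0],
    [-0.19,-0.07,0.0],
    [-0.27,-0.09,0.0],
    [-0.35,-0.11,0.0]
  ],
  "delta_rot": [
    [0,0,0],
    [0,0,0],
    [0,0,0],
    [0,0,0],
    [0,0,0]
  ]
}}

```text
clock: 8.88
position: [0.5424, 0.0884, 0.0888]
tool_rot: [3.141, -0.001, -0.001]
force: [-1.2, -6.6, 10.7]
grip_width: 0.0291
finger_force: 21.6
```

>>> {"api": "apply_moves", "payload": {
  "linear": [
    [-0.1,0.0,0.0],
    [-0.2,0.0,0.0],
    [-0.3,0.01,0.0],
    [-0.41,0.04,0.0],
    [-0.52,0.08,0.0]
  ],
  "delta_rot": [
    [0,0,0],
    [0,0,0],
    [0,0,0],
    [0,0,0],
    [0,0,0]
  ]
}}

```text
clock: 9.3
position: [0.4904, 0.0807, 0.0887]
tool_rot: [-3.141, -0.002, -0.0]
force: [1.5, -4.8, 8.4]
grip_width: 0.0292
finger_force: 21.5
```

>>> {"api": "apply_moves", "payload": {
  "linear": [
    [-0.1,0.06,0.0],
    [-0.2,0.12,0.0],
    [-0.29,0.2,0.0],
    [-0.37,0.28,0.0],
    [-0.44,0.38,0.0]
  ],
  "delta_rot": [
    [0,0,0],
    [0,0,0],
    [0,0,0],
    [0,0,0],
    [0,0,0]
  ]
}}

```text
clock: 9.72
position: [0.4463, 0.0428, 0.0887]
tool_rot: [-3.141, -0.002, 0.0]
force: [-0.4, -0.3, 11.5]
grip_width: 0.0295
finger_force: 21.7
```

>>> {"api": "apply_moves", "payload": {
  "linear": [
    [-0.05,0.1,0.0],
    [-0.1,0.21,0.0],
    [-0.13,0.32,0.0],
    [-0.15,0.43,0.0],
    [-0.15,0.55,0.0]
  ],
  "delta_rot": [
    [0,0,0],
    [0,0,0],
    [0,0,0],
    [0,0,0],
    [0,0,0]
  ]
}}

```text
clock: 10.13
position: [0.4307, -0.0128, 0.0886]
tool_rot: [3.141, 0.0, -0.0]
force: [-5.3, -0.3, 18.8]
grip_width: 0.0293
finger_force: 22.3
```

Run:
```python
from h import *
print(lidangle("side",3.1))
```

```text
(10.1333, 3.1350894204460733, 0.9228942394256592)
```

Run:
```python
from h import *
v=np.r_[1.0,1.3,1.4,1.45,1.5,np.full(5,1.5),1.48,1.45,1.42,1.39,1.36,1.33,1.3,1.28,1.26,1.24]
th=3.155+np.cumsum(v)*DT;print(th[4::5]-2*np.pi)
z=np.r_[np.full(16,.0875),.1,.113,.126,.137]
plan(th,z,[.431,-.0123,.0872])
```

```text
[-2.57401864 -1.94901864 -1.35735197 -0.82318531]
[[0.0, 0.08, 0.0], [0.02, 0.19, 0.0], [0.05, 0.3, 0.0], [0.09, 0.42, 0.0], [0.15, 0.52, 0.0]]
[[0.08, 0.11, 0.0], [0.16, 0.2, 0.0], [0.26, 0.28, 0.0], [0.36, 0.34, 0.0], [0.48, 0.4, 0.0]]
[[0.11, 0.03, 0.0], [0.23, 0.06, 0.0], [0.35, 0.07, 0.0], [0.46, 0.06, 0.0], [0.58, 0.04, 0.0]]
[[0.1, -0.03, 0.0], [0.2, -0.07, -0.13], [0.3, -0.11, -0.26], [0.39, -0.17, -0.39], [0.46, -0.24, -0.5]]
cmd [ 0.598  -0.0843  0.1372]
```

>>> {"api": "apply_moves", "payload": {
  "linear": [
    [0.0,0.08,0.0],
    [0.02,0.19,0.0],
    [0.05,0.3,0.0],
    [0.09,0.42,0.0],
    [0.15,0.52,0.0]
  ],
  "delta_rot": [
    [0,0,0],
    [0,0,0],
    [0,0,0],
    [0,0,0],
    [0,0,0]
  ]
}}

```text
clock: 10.6
position: [0.4466, -0.0653, 0.0887]
tool_rot: [3.141, -0.001, -0.001]
force: [-1.3, -0.4, 11.9]
grip_width: 0.029
finger_force: 21.8
```

>>> {"api": "apply_moves", "payload": {
  "linear": [
    [0.08,0.11,0.0],
    [0.16,0.2,0.0],
    [0.26,0.28,0.0],
    [0.36,0.34,0.0],
    [0.48,0.4,0.0]
  ],
  "delta_rot": [
    [0,0,0],
    [0,0,0],
    [0,0,0],
    [0,0,0],
    [0,0,0]
  ]
}}

```text
clock: 11.02
position: [0.4952, -0.1048, 0.0888]
tool_rot: [3.142, -0.002, -0.001]
force: [2.4, 7.3, 6.8]
grip_width: 0.0295
finger_force: 21.4
```

>>> {"api": "apply_moves", "payload": {
  "linear": [
    [0.11,0.03,0.0],
    [0.23,0.06,0.0],
    [0.35,0.07,0.0],
    [0.46,0.06,0.0],
    [0.58,0.04,0.0]
  ],
  "delta_rot": [
    [0,0,0],
    [0,0,0],
    [0,0,0],
    [0,0,0],
    [0,0,0]
  ],
  "gripper": 1
}}

```text
clock: 11.43
position: [0.5527, -0.1087, 0.0882]
tool_rot: [3.141, -0.0, -0.001]
force: [0.0, 0.9, 1.4]
grip_width: 0.0852
finger_force: 0.0
```

Run:
```python
from h import *
print(lidangle("side",-1.4))
```

```text
(11.4333, -1.2799854633116359, 0.9979492425918579)
```

Run:
```python
from h import *
t=np.arange(1,6)*DT
plan(-1.21+1.38*t-.14*t*t,np.r_[.095,.105,.115,.126,.137],[.554,-.1103,.0872])
```

```text
[[0.22, -0.1, -0.08], [0.32, -0.16, -0.18], [0.41, -0.23, -0.28], [0.49, -0.3, -0.39], [0.56, -0.38, -0.5]]
cmd [ 0.61   -0.0723  0.1372]
```

>>> {"api": "apply_moves", "payload": {
  "linear": [
    [0.22,-0.1,-0.08],
    [0.32,-0.16,-0.18],
    [0.41,-0.23,-0.28],
    [0.49,-0.3,-0.39],
    [0.56,-0.38,-0.5]
  ],
  "delta_rot": [
    [0,0,0],
    [0,0,0],
    [0,0,0],
    [0,0,0],
    [0,0,0]
  ]
}}

```text
clock: 11.9
position: [0.6085, -0.0702, 0.1386]
tool_rot: [3.142, -0.0, -0.001]
force: [0.6, 0.1, -0.9]
grip_width: 0.0857
finger_force: 0.0
```

Run:
```python
from h import *
t,a,s=lidangle("side",-.67);print(t,a,s)
r=np.arange(1,6)*DT
for w in (1.25,): plan(a+.05*w+w*r-.13*r*r,np.full(5,.137),[.610,-.0723,.1372])
```

```text
11.9 -0.5601007425549646 0.9909017086029053
[[0.13, -0.23, 0.0], [0.16, -0.32, 0.0], [0.19, -0.42, 0.0], [0.2, -0.52, 0.0], [0.2, -0.61, 0.0]]
cmd [ 0.63   -0.0113  0.1372]
```

Run:
```python
from h import *
r=np.arange(1,6)*DT
plan(-.495+1.4*r-.14*r*r,np.full(5,.137),[.610,-.0723,.1372])
```

```text
[[0.13, -0.24, 0.0], [0.17, -0.35, 0.0], [0.19, -0.46, 0.0], [0.2, -0.57, 0.0], [0.2, -0.68, 0.0]]
cmd [ 0.63   -0.0043  0.1372]
```

>>> {"api": "apply_moves", "payload": {
  "linear": [
    [0.13,-0.24,0.0],
    [0.17,-0.35,0.0],
    [0.19,-0.46,0.0],
    [0.2,-0.57,0.0],
    [0.2,-0.68,0.0]
  ],
  "delta_rot": [
    [0,0,0],
    [0,0,0],
    [0,0,0],
    [0,0,0],
    [0,0,0]
  ]
}}

```text
clock: 12.37
position: [0.6279, -0.002, 0.1377]
tool_rot: [3.141, 0.001, -0.0]
force: [0.4, 0.6, -0.6]
grip_width: 0.0855
finger_force: 0.0
```

Run:
```python
from h import *
t,a,s=lidangle("side",.1);print(t,a,s)
r=np.arange(1,11)*DT
for w in (1.3,1.2): plan(a+.05*w+w*r-.13*r*r,np.full(10,.137),[.630,-.0043,.1372])
```

```text
12.3667 0.13475926950553457 0.9639078378677368
[[-0.04, -0.24, 0.0], [-0.08, -0.33, 0.0], [-0.13, -0.43, 0.0], [-0.18, -0.51, 0.0], [-0.24, -0.59, 0.0]]
[[-0.07, -0.07, 0.0], [-0.14, -0.13, 0.0], [-0.22, -0.19, 0.0], [-0.3, -0.23, 0.0], [-0.39, -0.27, 0.0]]
cmd [0.567  0.0817 0.1372]
[[-0.04, -0.22, 0.0], [-0.07, -0.31, 0.0], [-0.11, -0.4, 0.0], [-0.16, -0.48, 0.0], [-0.21, -0.56, 0.0]]
[[-0.06, -0.06, 0.0], [-0.13, -0.12, 0.0], [-0.19, -0.18, 0.0], [-0.26, -0.23, 0.0], [-0.34, -0.27, 0.0]]
cmd [0.575  0.0787 0.1372]
```

Run:
```python
from h import *
r=np.arange(1,6)*DT
plan(.205+1.44*r-.1*r*r,np.full(5,.137),[.630,-.0043,.1372])
```

```text
[[-0.05, -0.25, 0.0], [-0.09, -0.36, 0.0], [-0.15, -0.46, 0.0], [-0.21, -0.56, 0.0], [-0.29, -0.64, 0.0]]
cmd [0.601  0.0597 0.1372]
```

>>> {"api": "apply_moves", "payload": {
  "linear": [
    [-0.05,-0.25,0.0],
    [-0.09,-0.36,0.0],
    [-0.15,-0.46,0.0],
    [-0.21,-0.56,0.0],
    [-0.29,-0.64,0.0]
  ],
  "delta_rot": [
    [0,0,0],
    [0,0,0],
    [0,0,0],
    [0,0,0],
    [0,0,0]
  ]
}}

```text
clock: 12.83
position: [0.5988, 0.0621, 0.138]
tool_rot: [3.141, -0.0, -0.0]
force: [0.8, 0.3, -0.7]
grip_width: 0.0856
finger_force: 0.0
```

```bash
cat >> h.py <<'E'
OBS=[(11.4333,-1.28),(11.9,-.56),(12.3667,.135)]
def fit(obs):
    t,a=np.array(obs).T;t0=t[0]
    # theta'' = -(k)(w+.6), k=.002/J
    mod=lambda p,t:p[0]+(p[1]+.6)/p[2]*(1-np.exp(-p[2]*(t-t0)))-.6*(t-t0)
    r=least_squares(lambda p:np.r_[(mod(p,t)-a)/.03,(p[2]-.11)/.03],[a[0],1.4,.11])
    return r.x,lambda tt:mod(r.x,np.asarray(tt)),lambda tt:(r.x[1]+.6)*np.exp(-r.x[2]*(tt-t0))-.6
E
cat > step.py <<'E'
import sys
from h import *
cmd=eval(sys.argv[1]);n=int(sys.argv[2]);guess=float(sys.argv[3])
try: obs=json.load(open("obs.json"))
except FileNotFoundError: obs=OBS
t,a,s=lidangle("side",guess,.5);print(t,a,s)
if s>.75: obs.append((t,a));json.dump(obs,open("obs.json","w"))
p,m,w=fit(obs);print(p,"w",w(t+.05),"res",[round(float(m(x)-y),3) for x,y in obs])
tt=t+.05+np.arange(1,5*n+1)*DT
plan(m(tt),np.full(5*n,.137),cmd);print("next guess",m(tt[-1]),"w",w(tt[-1]))
E
python3 step.py "[.601,.0597,.1372]" 2 .8
```

```text
12.8333 0.7429735433090608 0.9435200691223145
[-1.28042515  1.6152551   0.11242552] w 1.282029202447574 res [-0.0, 0.007, -0.013, 0.006]
[[-0.1, -0.09, 0.0], [-0.19, -0.15, 0.0], [-0.28, -0.2, 0.0], [-0.37, -0.24, 0.0], [-0.47, -0.26, 0.0]]
[[-0.09, -0.02, 0.0], [-0.19, -0.03, 0.0], [-0.29, -0.03, 0.0], [-0.38, -0.02, 0.0], [-0.47, 0.0, 0.0]]
cmd [0.507  0.0857 0.1372]
next guess 1.810676213706989 w 1.113713446919991
```

>>> {"api": "apply_moves", "payload": {
  "linear": [
    [-0.1,-0.09,0.0],
    [-0.19,-0.15,0.0],
    [-0.28,-0.2,0.0],
    [-0.37,-0.24,0.0],
    [-0.47,-0.26,0.0]
  ],
  "delta_rot": [
    [0,0,0],
    [0,0,0],
    [0,0,0],
    [0,0,0],
    [0,0,0]
  ]
}}

```text
clock: 13.3
position: [0.5514, 0.0881, 0.1381]
tool_rot: [-3.141, -0.0, 0.0]
force: [0.1, -0.4, 0.1]
grip_width: 0.085
finger_force: 0.0
```

>>> {"api": "apply_moves", "payload": {
  "linear": [
    [-0.09,-0.02,0.0],
    [-0.19,-0.03,0.0],
    [-0.29,-0.03,0.0],
    [-0.38,-0.02,0.0],
    [-0.47,0.0,0.0]
  ],
  "delta_rot": [
    [0,0,0],
    [0,0,0],
    [0,0,0],
    [0,0,0],
    [0,0,0]
  ]
}}

```text
clock: 13.72
position: [0.5044, 0.0876, 0.1381]
tool_rot: [3.142, -0.0, -0.0]
force: [-0.1, 0.8, -0.3]
grip_width: 0.0858
finger_force: 0.0
```

```bash
python3 step.py "[.507,.0857,.1372]" 2 1.8
```

```text
13.7167 1.5004632059096987 0.16825765371322632
[-1.28042515  1.6152551   0.11242552] w 1.1040944430797301 res [-0.0, 0.007, -0.013, 0.006]
[[-0.14, 0.04, 0.0], [-0.22, 0.08, 0.0], [-0.3, 0.12, 0.0], [-0.37, 0.17, 0.0], [-0.44, 0.23, 0.0]]
[[-0.06, 0.06, 0.0], [-0.11, 0.12, 0.0], [-0.16, 0.19, 0.0], [-0.2, 0.26, 0.0], [-0.24, 0.33, 0.0]]
cmd [0.439  0.0297 0.1372]
next guess 2.721781373662224 w 0.9516919493754324
```

>>> {"api": "apply_moves", "payload": {
  "linear": [
    [-0.14,0.04,0.0],
    [-0.22,0.08,0.0],
    [-0.3,0.12,0.0],
    [-0.37,0.17,0.0],
    [-0.44,0.23,0.0]
  ],
  "delta_rot": [
    [0,0,0],
    [0,0,0],
    [0,0,0],
    [0,0,0],
    [0,0,0]
  ]
}}

```text
clock: 14.18
position: [0.4609, 0.0642, 0.1381]
tool_rot: [-3.142, -0.0, -0.0]
force: [0.3, -0.0, -0.5]
grip_width: 0.0852
finger_force: 0.0
```

```bash
sed -i 's/lidangle("side"/lidangle(sys.argv[4]/' step.py; python3 step.py "[.463,.0627,.1372]" 1 2.31 top
```

```text
14.1833 2.07779848694673 0.9683390259742737
[-1.27475713  1.65535853  0.15964235] w 0.8424028717572934 res [0.005, 0.02, -0.014, -0.028, 0.017]
[[0.08, -0.07, 0.0], [0.03, -0.03, 0.0], [-0.02, 0.02, 0.0], [-0.07, 0.07, 0.0], [-0.11, 0.11, 0.0]]
cmd [0.452  0.0517 0.1372]
next guess 2.469047388927133 w 0.7495790641114451
```

>>> {"api": "apply_moves", "payload": {
  "linear": [
    [0.08,-0.07,0.0],
    [0.03,-0.03,0.0],
    [-0.02,0.02,0.0],
    [-0.07,0.07,0.0],
    [-0.11,0.11,0.0]
  ],
  "delta_rot": [
    [0,0,0],
    [0,0,0],
    [0,0,0],
    [0,0,0],
    [0,0,0]
  ]
}}

```text
clock: 14.65
position: [0.4496, 0.0528, 0.1379]
tool_rot: [3.141, 0.0, -0.001]
force: [1.5, -0.4, -0.4]
grip_width: 0.0857
finger_force: 0.0
```

```bash
sed -i 's/p\[2\]-.11)\/.03/p[2]-.15)\/.05/' h.py; python3 step.py "[.452,.0517,.1372]" 1 2.47 top
```

```text
14.65 2.4770046310398266 0.9720093011856079
[-1.28583209  1.68504351  0.16761998] w 0.7215706127999729 res [-0.006, 0.02, -0.006, -0.017, 0.021, -0.011]
[[-0.05, 0.08, 0.0], [-0.08, 0.13, 0.0], [-0.11, 0.18, 0.0], [-0.13, 0.23, 0.0], [-0.15, 0.28, 0.0]]
cmd [0.437  0.0237 0.1372]
next guess 2.7839728295064226 w 0.6324194016715868
```

>>> {"api": "apply_moves", "payload": {
  "linear": [
    [-0.05,0.08,0.0],
    [-0.08,0.13,0.0],
    [-0.11,0.18,0.0],
    [-0.13,0.23,0.0],
    [-0.15,0.28,0.0]
  ],
  "delta_rot": [
    [0,0,0],
    [0,0,0],
    [0,0,0],
    [0,0,0],
    [0,0,0]
  ]
}}

```text
clock: 15.12
position: [0.4352, 0.025, 0.138]
tool_rot: [-3.142, -0.0, -0.0]
force: [-1.0, -0.7, -0.0]
grip_width: 0.0854
finger_force: 0.0
```

```bash
python3 step.py "[.437,.0237,.1372]" 2 2.8 top
```

```text
15.1167 2.8249904282486598 0.9709187746047974
[-1.28093426  1.66640718  0.16075129] w 0.6436455010600403 res [-0.001, 0.018, -0.012, -0.023, 0.029, 0.004, -0.016]
[[-0.03, 0.1, 0.0], [-0.05, 0.15, 0.0], [-0.05, 0.2, 0.0], [-0.06, 0.25, 0.0], [-0.06, 0.3, 0.0]]
[[0.0, 0.04, 0.0], [0.0, 0.09, 0.0], [0.0, 0.13, 0.0], [0.0, 0.18, 0.0], [0.01, 0.22, 0.0]]
cmd [ 0.432  -0.0283  0.1372]
next guess 3.3113653807339234 w 0.4877241539347984
```

>>> {"api": "apply_moves", "payload": {
  "linear": [
    [-0.03,0.1,0.0],
    [-0.05,0.15,0.0],
    [-0.05,0.2,0.0],
    [-0.06,0.25,0.0],
    [-0.06,0.3,0.0]
  ],
  "delta_rot": [
    [0,0,0],
    [0,0,0],
    [0,0,0],
    [0,0,0],
    [0,0,0]
  ]
}}

```text
clock: 15.58
position: [0.4292, -0.0049, 0.138]
tool_rot: [-3.142, 0.0, -0.0]
force: [0.3, -0.9, -0.5]
grip_width: 0.0853
finger_force: 0.0
```

>>> {"api": "apply_moves", "payload": {
  "linear": [
    [0.0,0.04,0.0],
    [0.0,0.09,0.0],
    [0.0,0.13,0.0],
    [0.0,0.18,0.0],
    [0.01,0.22,0.0]
  ],
  "delta_rot": [
    [0,0,0],
    [0,0,0],
    [0,0,0],
    [0,0,0],
    [0,0,0]
  ]
}}

```text
clock: 16.0
position: [0.4303, -0.0269, 0.138]
tool_rot: [3.142, 0.0, -0.0]
force: [-0.1, -0.6, 0.2]
grip_width: 0.0852
finger_force: 0.0
```

```bash
python3 step.py "[.432,-.0283,.1372]" 3 3.35 top
```

```text
16.0 3.3999389786537004 0.9736775755882263
[-1.26732764  1.62386113  0.14798902] w 0.5230228618178475 res [0.013, 0.015, -0.024, -0.038, 0.029, 0.017, 0.012, -0.025]
[[0.03, 0.13, 0.0], [0.04, 0.16, 0.0], [0.06, 0.2, 0.0], [0.07, 0.24, 0.0], [0.09, 0.27, 0.0]]
[[0.02, 0.04, 0.0], [0.04, 0.07, 0.0], [0.05, 0.1, 0.0], [0.07, 0.13, 0.0], [0.09, 0.15, 0.0]]
[[0.02, 0.03, 0.0], [0.04, 0.05, 0.0], [0.06, 0.08, 0.0], [0.08, 0.1, 0.0], [0.1, 0.12, 0.0]]
cmd [ 0.46   -0.0823  0.1372]
next guess 3.93288865304415 w 0.33336192416457244
```

>>> {"api": "apply_moves", "payload": {
  "linear": [
    [0.03,0.13,0.0],
    [0.05,0.17,0.0],
    [0.07,0.21,0.0],
    [0.08,0.25,0.0],
    [0.1,0.29,0.0]
  ],
  "delta_rot": [
    [0,0,0],
    [0,0,0],
    [0,0,0],
    [0,0,0],
    [0,0,0]
  ]
}}

```text
clock: 16.47
position: [0.4403, -0.0555, 0.138]
tool_rot: [-3.141, 0.0, -0.0]
force: [0.1, 0.8, -0.5]
grip_width: 0.0852
finger_force: 0.0
```

>>> {"api": "apply_moves", "payload": {
  "linear": [
    [0.02,0.04,0.0],
    [0.04,0.07,0.0],
    [0.05,0.1,0.0],
    [0.07,0.13,0.0],
    [0.1,0.16,0.0]
  ],
  "delta_rot": [
    [0,0,0],
    [0,0,0],
    [0,0,0],
    [0,0,0],
    [0,0,0]
  ]
}}

```text
clock: 16.88
position: [0.4503, -0.0716, 0.138]
tool_rot: [3.142, 0.0, -0.0]
force: [0.6, 0.7, 0.2]
grip_width: 0.0855
finger_force: 0.0
```

```bash
python3 step.py "[.452,-.0733,.1372]" 2 3.83 top
```

```text
16.8833 3.844231934478048 0.9718302488327026
[-1.25863684  1.60030876  0.14176255] w 0.40894343029917113 res [0.021, 0.015, -0.03, -0.048, 0.024, 0.018, 0.02, -0.001, -0.02]
[[0.04, 0.05, 0.0], [0.07, 0.07, 0.0], [0.09, 0.1, 0.0], [0.11, 0.12, 0.0], [0.13, 0.14, 0.0]]
[[0.03, 0.01, 0.0], [0.05, 0.03, 0.0], [0.07, 0.05, 0.0], [0.09, 0.06, 0.0], [0.11, 0.08, 0.0]]
cmd [ 0.476  -0.0953  0.1372]
next guess 4.13833494657035 w 0.29652259437418327
```

>>> {"api": "apply_moves", "payload": {
  "linear": [
    [0.04,0.05,0.0],
    [0.07,0.07,0.0],
    [0.09,0.1,0.0],
    [0.11,0.12,0.0],
    [0.13,0.14,0.0]
  ],
  "delta_rot": [
    [0,0,0],
    [0,0,0],
    [0,0,0],
    [0,0,0],
    [0,0,0]
  ]
}}

```text
clock: 17.35
position: [0.4635, -0.0856, 0.138]
tool_rot: [-3.142, 0.0, -0.0]
force: [-0.1, -0.2, -0.8]
grip_width: 0.0855
finger_force: 0.0
```

>>> {"api": "apply_moves", "payload": {
  "linear": [
    [0.03,0.01,0.0],
    [0.05,0.03,0.0],
    [0.07,0.05,0.0],
    [0.09,0.06,0.0],
    [0.11,0.08,0.0]
  ],
  "delta_rot": [
    [0,0,0],
    [0,0,0],
    [0,0,0],
    [0,0,0],
    [0,0,0]
  ]
}}

```text
clock: 17.77
position: [0.4745, -0.0934, 0.138]
tool_rot: [-3.142, 0.0, -0.0]
force: [1.1, -0.1, 0.2]
grip_width: 0.0855
finger_force: 0.0
```

```bash
python3 step.py "[.476,-.0953,.1372]" 3 4.15 top
```

```text
17.7667 4.178596917581292 0.97943115234375
[-1.25359246  1.58831784  0.13893192] w 0.3014732932214522 res [0.026, 0.015, -0.033, -0.052, 0.02, 0.016, 0.02, 0.006, -0.004, -0.015]
[[0.06, 0.03, 0.0], [0.08, 0.04, 0.0], [0.1, 0.05, 0.0], [0.12, 0.06, 0.0], [0.14, 0.07, 0.0]]
[[0.02, 0.01, 0.0], [0.04, 0.02, 0.0], [0.05, 0.02, 0.0], [0.07, 0.03, 0.0], [0.09, 0.03, 0.0]]
[[0.01, 0.01, 0.0], [0.03, 0.01, 0.0], [0.04, 0.02, 0.0], [0.06, 0.02, 0.0], [0.07, 0.03, 0.0]]
cmd [ 0.506  -0.1083  0.1372]
next guess 4.463200498310845 w 0.15775909640482422
```

>>> {"api": "apply_moves", "payload": {
  "linear": [
    [0.06,0.03,0.0],
    [0.08,0.04,0.0],
    [0.1,0.05,0.0],
    [0.12,0.06,0.0],
    [0.14,0.07,0.0]
  ],
  "delta_rot": [
    [0,0,0],
    [0,0,0],
    [0,0,0],
    [0,0,0],
    [0,0,0]
  ]
}}

```text
clock: 18.23
position: [0.4885, -0.1004, 0.138]
tool_rot: [-3.142, 0.0, -0.0]
force: [-0.3, -0.2, -0.5]
grip_width: 0.0855
finger_force: 0.0
```

>>> {"api": "apply_moves", "payload": {
  "linear": [
    [0.02,0.01,0.0],
    [0.04,0.02,0.0],
    [0.05,0.02,0.0],
    [0.07,0.03,0.0],
    [0.09,0.03,0.0]
  ],
  "delta_rot": [
    [0,0,0],
    [0,0,0],
    [0,0,0],
    [0,0,0],
    [0,0,0]
  ]
}}

```text
clock: 18.65
position: [0.4974, -0.1035, 0.138]
tool_rot: [3.142, 0.0, -0.0]
force: [-0.6, -0.1, -0.2]
grip_width: 0.0854
finger_force: 0.0
```

>>> {"api": "apply_moves", "payload": {
  "linear": [
    [0.01,0.01,0.0],
    [0.03,0.01,0.0],
    [0.04,0.02,0.0],
    [0.06,0.02,0.0],
    [0.07,0.03,0.0]
  ],
  "delta_rot": [
    [0,0,0],
    [0,0,0],
    [0,0,0],
    [0,0,0],
    [0,0,0]
  ]
}}

```text
clock: 19.07
position: [0.5045, -0.1063, 0.138]
tool_rot: [-3.141, -0.0, -0.0]
force: [0.2, 0.4, 0.6]
grip_width: 0.0854
finger_force: 0.0
```

```bash
sed -i 's/np.full(5\*n,.137)/np.r_[np.full(5*n-5,.137),.127,.117,.107,.097,.0875]/' step.py; python3 step.py "[.506,-.1083,.1372]" 2 4.47 top
```

```text
19.0667 4.491573113081569 0.9725097417831421
[-1.25007836  1.58112162  0.13744101] w 0.1586801490038161 res [0.03, 0.016, -0.034, -0.055, 0.017, 0.013, 0.019, 0.008, 0.002, -0.005, -0.01]
[[0.04, 0.0, 0.0], [0.05, 0.01, 0.0], [0.06, 0.01, 0.0], [0.07, 0.01, 0.0], [0.08, 0.01, 0.0]]
[[0.01, 0.0, 0.1], [0.02, 0.01, 0.2], [0.03, 0.01, 0.3], [0.03, 0.01, 0.4], [0.04, 0.01, 0.5]]
cmd [ 0.518  -0.1103  0.0872]
next guess 4.586721566694547 w 0.07657689228675635
```

>>> {"api": "apply_moves", "payload": {
  "linear": [
    [0.04,0.0,0.0],
    [0.05,0.01,0.0],
    [0.06,0.01,0.0],
    [0.07,0.01,0.0],
    [0.08,0.01,0.0]
  ],
  "delta_rot": [
    [0,0,0],
    [0,0,0],
    [0,0,0],
    [0,0,0],
    [0,0,0]
  ]
}}

```text
clock: 19.53
position: [0.5123, -0.1074, 0.138]
tool_rot: [-3.142, 0.0, -0.0]
force: [-0.1, 0.5, 0.7]
grip_width: 0.0851
finger_force: 0.0
```

>>> {"api": "apply_moves", "payload": {
  "linear": [
    [0.01,0.0,0.1],
    [0.02,0.01,0.2],
    [0.03,0.01,0.3],
    [0.03,0.01,0.4],
    [0.04,0.01,0.5]
  ],
  "delta_rot": [
    [0,0,0],
    [0,0,0],
    [0,0,0],
    [0,0,0],
    [0,0,0]
  ]
}}

```text
clock: 19.95
position: [0.5159, -0.1084, 0.0865]
tool_rot: [-3.141, 0.001, -0.0]
force: [-0.1, -0.4, -0.7]
grip_width: 0.0851
finger_force: 0.0
```

>>> {"api": "apply_moves", "payload": {
  "linear": [
    [0,0,0],
    [0,0,0],
    [0,0,0],
    [0,0,0],
    [0,0,0]
  ],
  "delta_rot": [
    [0,0,0],
    [0,0,0],
    [0,0,0],
    [0,0,0],
    [0,0,0]
  ],
  "gripper": -1,
  "force": 20
}}

```text
clock: 20.37
position: [0.5166, -0.1102, 0.0888]
tool_rot: [3.139, -0.001, -0.001]
force: [-4.3, -8.1, 10.0]
grip_width: 0.0292
finger_force: 21.2
```

>>> {"api": "apply_moves", "payload": {
  "linear": [
    [0,0,0],
    [0,0,0],
    [0,0,0],
    [0,0,0],
    [0,0,0]
  ],
  "delta_rot": [
    [0,0,0],
    [0,0,0],
    [0,0,0],
    [0,0,0],
    [0,0,0]
  ]
}}

```text
clock: 20.78
position: [0.5166, -0.1101, 0.0889]
tool_rot: [3.14, -0.001, -0.002]
force: [-0.2, -9.4, 6.4]
grip_width: 0.0295
finger_force: 21.1
```

Run:
```python
from h import *
print(lidangle("top",4.59))
s=np.arange(1,31)/30;s=np.minimum(s/.9,1);s=s*s*(3-2*s)
th=4.585+(PARK+2*np.pi-4.585)*s
plan(th,np.full(30,.0875),[.518,-.1103,.0872])
```

```text
(20.7833, 4.614960316518982, 0.9815958738327026)
[[-0.01, 0.0, 0.0], [-0.02, 0.0, 0.0], [-0.05, -0.01, 0.0], [-0.08, -0.01, 0.0], [-0.12, -0.02, 0.0]]
[[-0.05, -0.02, 0.0], [-0.1, -0.03, 0.0], [-0.15, -0.06, 0.0], [-0.21, -0.08, 0.0], [-0.27, -0.12, 0.0]]
[[-0.06, -0.04, 0.0], [-0.12, -0.08, 0.0], [-0.17, -0.13, 0.0], [-0.23, -0.18, 0.0], [-0.27, -0.24, 0.0]]
[[-0.05, -0.06, 0.0], [-0.08, -0.12, 0.0], [-0.12, -0.18, 0.0], [-0.14, -0.24, 0.0], [-0.16, -0.29, 0.0]]
[[-0.02, -0.06, 0.0], [-0.03, -0.1, 0.0], [-0.04, -0.14, 0.0], [-0.04, -0.18, 0.0], [-0.05, -0.2, 0.0]]
[[0.0, -0.02, 0.0], [0.0, -0.02, 0.0], [0.0, -0.02, 0.0], [0.0, -0.02, 0.0], [0.0, -0.02, 0.0]]
cmd [ 0.431  -0.0213  0.0872]
```

>>> {"api": "apply_moves", "payload": {
  "linear": [
    [-0.01,0.0,0.0],
    [-0.02,0.0,0.0],
    [-0.05,-0.01,0.0],
    [-0.08,-0.01,0.0],
    [-0.12,-0.02,0.0]
  ],
  "delta_rot": [
    [0,0,0],
    [0,0,0],
    [0,0,0],
    [0,0,0],
    [0,0,0]
  ]
}}

```text
clock: 21.25
position: [0.5045, -0.108, 0.0888]
tool_rot: [3.14, -0.001, -0.002]
force: [-2.6, -8.7, 8.2]
grip_width: 0.0294
finger_force: 21.2
```

>>> {"api": "apply_moves", "payload": {
  "linear": [
    [-0.05,-0.02,0.0],
    [-0.1,-0.03,0.0],
    [-0.15,-0.06,0.0],
    [-0.21,-0.08,0.0],
    [-0.27,-0.12,0.0]
  ],
  "delta_rot": [
    [0,0,0],
    [0,0,0],
    [0,0,0],
    [0,0,0],
    [0,0,0]
  ]
}}

```text
clock: 21.67
position: [0.4766, -0.0964, 0.0888]
tool_rot: [3.139, 0.0, -0.002]
force: [-7.7, -12.5, 15.0]
grip_width: 0.0291
finger_force: 21.9
```

>>> {"api": "apply_moves", "payload": {
  "linear": [
    [-0.06,-0.04,0.0],
    [-0.12,-0.08,0.0],
    [-0.17,-0.13,0.0],
    [-0.23,-0.18,0.0],
    [-0.27,-0.24,0.0]
  ],
  "delta_rot": [
    [0,0,0],
    [0,0,0],
    [0,0,0],
    [0,0,0],
    [0,0,0]
  ]
}}

```text
clock: 22.08
position: [0.4489, -0.0716, 0.0887]
tool_rot: [3.14, 0.001, -0.002]
force: [-12.2, -9.7, 21.2]
grip_width: 0.0297
finger_force: 22.4
```

>>> {"api": "apply_moves", "payload": {
  "linear": [
    [-0.05,-0.06,0.0],
    [-0.08,-0.12,0.0],
    [-0.12,-0.18,0.0],
    [-0.14,-0.24,0.0],
    [-0.16,-0.29,0.0]
  ],
  "delta_rot": [
    [0,0,0],
    [0,0,0],
    [0,0,0],
    [0,0,0],
    [0,0,0]
  ]
}}

```text
clock: 22.5
position: [0.4331, -0.0417, 0.0887]
tool_rot: [3.141, 0.001, -0.001]
force: [-9.6, -3.8, 19.9]
grip_width: 0.0291
finger_force: 22.4
```

>>> {"api": "apply_moves", "payload": {
  "linear": [
    [-0.02,-0.06,0.0],
    [-0.03,-0.1,0.0],
    [-0.04,-0.14,0.0],
    [-0.04,-0.18,0.0],
    [-0.05,-0.2,0.0]
  ],
  "delta_rot": [
    [0,0,0],
    [0,0,0],
    [0,0,0],
    [0,0,0],
    [0,0,0]
  ]
}}

```text
clock: 22.92
position: [0.4287, -0.0212, 0.0887]
tool_rot: [3.141, 0.001, -0.0]
force: [-5.0, -0.7, 15.6]
grip_width: 0.029
finger_force: 22.1
```

>>> {"api": "apply_moves", "payload": {
  "linear": [
    [0.0,-0.02,0.0],
    [0.0,-0.02,0.0],
    [0.0,-0.02,0.0],
    [0.0,-0.02,0.0],
    [0.0,-0.02,0.0]
  ],
  "delta_rot": [
    [0,0,0],
    [0,0,0],
    [0,0,0],
    [0,0,0],
    [0,0,0]
  ]
}}

```text
clock: 23.33
position: [0.4286, -0.0197, 0.0887]
tool_rot: [3.141, 0.001, -0.001]
force: [-8.9, -1.4, 19.3]
grip_width: 0.0292
finger_force: 22.3
```

Run:
```python
from h import *
print(lidangle("top",3.24),monitor.observe()['position'])
```

```text
(23.3333, 3.229725895881339, 0.9750936031341553) [ 0.42860528 -0.01963914  0.08870803]
```

Parked within about 2 mm by these estimates. Now I'll release, settle, and rise.

>>> {"api": "apply_moves", "payload": {
  "linear": [
    [0,0,0],
    [0,0,0],
    [0,0,0],
    [0,0,0],
    [0,0,0]
  ],
  "delta_rot": [
    [0,0,0],
    [0,0,0],
    [0,0,0],
    [0,0,0],
    [0,0,0]
  ],
  "gripper": 1
}}

```text
clock: 23.8
position: [0.4294, -0.0194, 0.0881]
tool_rot: [-3.142, -0.0, -0.0]
force: [-1.0, 0.6, -0.7]
grip_width: 0.0852
finger_force: 0.0
```

>>> {"api": "apply_moves", "payload": {
  "linear": [
    [0,0,-0.1],
    [0,0,-0.3],
    [0,0,-0.5],
    [0,0,-0.75],
    [0,0,-1]
  ],
  "delta_rot": [
    [0,0,0],
    [0,0,0],
    [0,0,0],
    [0,0,0],
    [0,0,0]
  ]
}}

```text
clock: 24.22
position: [0.4289, -0.0193, 0.1889]
tool_rot: [-3.141, 0.001, -0.0]
force: [0.4, -0.4, 0.0]
grip_width: 0.0853
finger_force: 0.0
```

>>> {"api": "apply_moves", "payload": {
  "linear": [
    [0,0.2,-0.05],
    [0,0.4,-0.1],
    [0,0.6,-0.2],
    [0,0.8,-0.2],
    [0,1,-0.2]
  ],
  "delta_rot": [
    [0,0,0],
    [0,0,0],
    [0,0,0],
    [0,0,0],
    [0,0,0]
  ]
}}

```text
clock: 24.63
position: [0.4294, -0.1205, 0.2085]
tool_rot: [3.141, -0.001, -0.0]
force: [0.7, -0.4, -0.7]
grip_width: 0.0852
finger_force: 0.0
```

>>> {"api": "apply_moves", "payload": {
  "linear": [
    [0.1,0.2,0],
    [0.2,0.4,0],
    [0.2,0.6,0],
    [0.2,0.8,0],
    [0.2,1,0]
  ],
  "delta_rot": [
    [0,0,0],
    [0,0,0],
    [0,0,0],
    [0,0,0],
    [0,0,0]
  ]
}}

```text
clock: 25.05
position: [0.4491, -0.2204, 0.2079]
tool_rot: [-3.141, 0.0, -0.0]
force: [0.7, 0.3, 0.4]
grip_width: 0.0855
finger_force: 0.0
```

Run:
```python
from h import *
for n in("top","side","top"):print(lidangle(n,3.24))
a,_=optics.grab_frame("top");b,_=optics.grab_frame("side")
I=np.hstack([cv2.resize(a[150:280,180:310],(400,400)),cv2.resize(b[130:260,220:350],(400,400))])
cv2.imwrite("pics/end.png",np.clip(I[:,:,::-1]*1.6,0,255).astype(np.uint8))
```

```text
(25.05, 3.2150139959681354, 0.9726196527481079)
(25.1, 3.20965257957805, 0.9349202513694763)
(25.15, 3.215122418730763, 0.9774495363235474)
```

View pics/end.png

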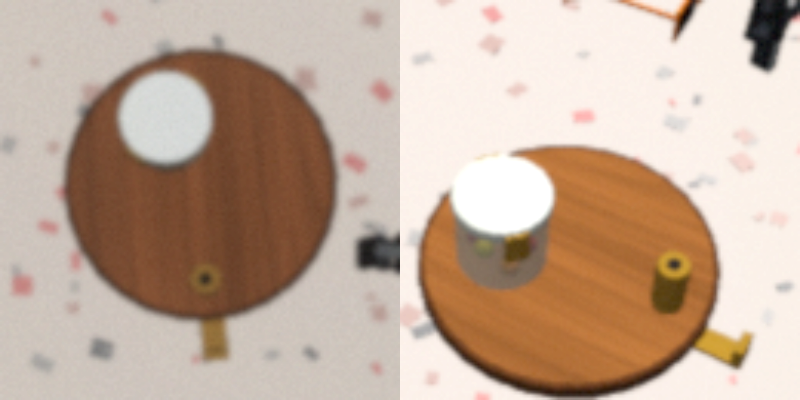

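Run:
```python
from h import *
k=ray("top",[(180+205.5*.325-.5,150+279.5*.325-.5)],.1)[0];pk=C+.1*np.array([np.cos(PARK),np.sin(PARK)])
print(k,pk,np.hypot(*(k-pk)))
p,m,w=fit(json.load(open("obs.json")))
for t,x,y in[(12.37,.6279,-.002),(12.83,.5988,.0621),(13.3,.5514,.0881),(13.72,.5044,.0876),(14.18,.4609,.0642),(14.65,.4496,.0528)]:
    a=m(t);print(t,np.hypot(C[0]+.1*np.cos(a)-x,C[1]+.1*np.sin(a)-y))
print(w(16.9),w(19.25))
```

```text
[ 0.43005345 -0.01879693] [ 0.43101561 -0.0211418 ] 0.0025345979429866267
12.37 0.002523883958559063
12.83 0.013553409982844359
13.3 0.014325258050375904
13.72 0.017445343471991122
14.18 0.022934847810025624
14.65 0.0034649061342017138
0.42890021969790426 0.14490700938422751
```

The knob is lined up with the tab (about 2.5 mm off), at rest, with the canister standing. In the follow, the estimated sideways error peaked at 23 mm, under the 30 mm limit.

```bash
python3 -c "
from workcell import workorder
print(workorder.job_done())"
```

```text
the job is handed in; nothing more can be done
None
```

I spun the turntable twice (the first spin was too slow), followed the second coast for over 5 s, at most about 23 mm off the knob by my estimate, then caught the knob and parked it about 2.5 mm from the tab line; the second release was nearer 1.6 rad/s than the 1.26 asked, the canister is still standing, and the job is handed in with no verdict shown.

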